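# Stand the finished cassette in the free carrier pocket

## Robot

A 7-joint arm with a two-finger parallel gripper is mounted at the origin on the work surface. World frame = base frame: x ahead of the robot, y to its left, z up, the work surface at z = 0. Lengths are in mm, angles in degrees, forces in N, time in s.
With the tool pointing down it reaches from about 375 to 925 mm from the base axis. Payload 3.1 kg.
Tool frame: the origin (TCP) lies midway between the tips of the shut fingers; the grasp point (between the pads) lies 19 mm behind it; z points along the fingers, y is the line along which they close (so a half turn about z gives the same grasp; the last joint's range is limited). The gripper opens to 85 mm and grips with 20 to 120 N. Pads are 22 mm wide; open, the fingers measure 114 mm over their backs; the gripper's body (76 mm by 85 mm) begins 54 mm behind the grasp point. The pads swing forward as they close: fully open they stand 13 mm farther back than shut.
Start: joints at [-80.546, 21.939, 2.515, 91.553, -1.026, 66.532, -2.859], TCP at [168.837, 627.692, 231.269] pointing down, gripper open.
Joint ranges: [-149.38, 149.38], [-23.57, 123.04], [-84.95, 90], [0, 143.3], [-89.99, 269.99], [3.08, 112.72], [-163.45, 163.45]. Speed limits (degrees/s): [159.86, 159.86, 180, 180, 180, 180, 180].

## Interface

Orientations are given as a 3x3 rotation matrix whose columns are the frame's x, y, z axes.
In Python, from plant import sense, get_image, job_done, recognise gives the robot as it stands. The module is installed in compiled form; this text tells all that it offers.
- The arm moves only by the tool play_rows, never from a script. Its argument "series" is text: rows parted by semicolons, each of 6 numbers parted by spaces: the shift along the world's x, y, z in mm, then the turn, a rotation vector about the world's x, y, z in degrees. In form: tx ty tz wx wy wz; .... A call has 1 to 10 rows; each row shifts and turns the commanded pose from where the row before left it; what a row does not reach is not made up. A row lasts 1/10 s, in which the tool goes at most 50 mm and 8.59 degrees, less where a joint would pass 70% of its speed; a pose out of reach is approached as far as the arm can. A call with a gripper value outside its range is refused whole. "gripper" is the finger opening in mm, from 0 to 85.4, set as the call begins (left out, the last holds). The fingers move at their own pace and stop on an object; the grip force is fixed at half the most. Time passes only in rows, so rows that do not move let the fingers close. It gives the time, the measured TCP pose, the force, the opening and the grip force at its end, in the units of the state.
- sense(): the state, without advancing time (a new reading comes with each control period).
- get_image(name): name is "side" or "top"; returns a dict with "pixels" (420x560x3 uint8, red, green, blue), "mtx" (3x3 intrinsics, pixels), "D" ([k1, k2, p1, p2, k3] as OpenCV has them; the pictures are not rectified), "rvec" (rotation vector, rad) and "tvec" (3), from world to camera coordinates, as OpenCV has them. Camera axes: x right, y down, z forward; pixel columns grow to the right and rows downward; lengths in mm; the calibration is good to about 2 mm. A picture is of the moment at which its call begins. There is no depth.
- job_done(): hands the job in; it is judged then, once.
Trained networks look in the newest picture that a camera, given by its name, has taken for a name from the list of things; names that differ only in an ending like _2 or _b are one class to them, and where a whole thing is asked for, a point or a joint stands for the part that bears it (a point fixed in the world has none). Each returns a list of dicts, best first, with "conf" (0 to 1); they miss things now and then, are a little off and sometimes report something else, mostly with a low value. They report only what shows in the picture. A call takes as long as a camera call. They do not tell look-alikes from the thing itself.
- recognise(camera, name): "rect" ([centre column, centre row, width, height] as shares, 0 to 1, of the picture: columns of its width, rows of its height, round what is visible of it).
The state is a dict: "time_s": time; "q": joint angles; "qd": joint speeds; "joint_torque": joint torques, N m; "tcp_pos": TCP position; "eef_rot": TCP orientation; "contact_force": force on the tool from outside, world axes, zero at the start; "moment": the same for the moment, N m; "opening": opening from 0.0 (shut) to 1.0 (fully open); "grasp_force": force on a finger pad.
Only numpy, scipy, OpenCV 4.12 (cv2) and the standard library are available. Lean on these libraries where they do the work, as an engineer would, in place of code of your own. Each camera call takes 0.05 s, during which the arm holds its last target. There are 200 camera calls.

## Task

Lay the orange-capped cassette on the green sloping rest, blue film up, foot against the lip and orange cap at the top, and let go of it there. Then take it again and stand it upright in the one empty white pocket of the carrier, foot fully down, orange cap up and its blue film facing the same way as the films of the two cassettes already standing there. Do not disturb those two, nor the black-capped reject, the jar or the screwdriver.

Things in the scene. Friction and masses are not known exactly. Their poses are not given: they have to be found in the camera images.
- cassette: the cassette to load: flat aluminium bar 120 x 32 x 10 mm (90 g), last 28 mm at one end is an orange cap of the same section, blue film on one face; starts lying film up. Origin: centre of its plain (film-less) face; x along its length towards the orange end, y across its width, z out of the film face (film at z = 10 mm)
- cassette_foot (a point): centre of the cassette's bare aluminium end face (the foot), at x = -60 mm, mid-thickness
- cassette_head (a point): centre of the cassette's orange end face, at x = +60 mm, mid-thickness
- film_foot (a point): film-side edge of the foot, middle of the width: 5 mm from cassette_foot along the cassette's z
- rest: fixed green 45-degree rest on a dark 100 x 70 x 6 mm foot plate. Origin on the bench below the corner where slope and lip meet. The slope rises along the rest's +x and up from that corner, at x = 0, z = 22 mm; it is 50 mm wide (along y) and 74 mm long, so a cassette lying on it overhangs the top by 46 mm. At the corner a lip stands 14 mm square to the slope, 8 mm thick; no side walls
- rest_seat (a point): on the rest: where the centre of the cassette's foot comes when it lies against slope and lip (5 mm off the slope, on the lip face, mid-width)
- carrier: fixed aluminium rail 150 x 84 x 8 mm carrying three white pocket blocks in a row along its x, 42 mm apart; origin at its underside centre. The films of the standing cassettes face its +x
- pocket_free: the empty white pocket block, 34 (x) x 64 (y) x 46 (z) mm, standing on the rail; origin at its underside centre, axes parallel to the carrier's. Its slot is 14 mm (x) by 36 mm (y), open at the top with a 2 mm chamfer, 36 mm deep: slot floor at z = 10 mm. The film must face +x. Any of the three places
- pocket_a: an occupied pocket block, same shape
- pocket_b: an occupied pocket block, same shape
- full_a: cassette of the same kind already standing in pocket_a, orange cap up, loose, 120 mm tall; origin at the centre of its foot, z up, film facing its +x
- full_b: same, in pocket_b
- reject: reject cassette, same size and frame as the cassette but with black cap and red film, lying on the bench; leave it
- jar: closed jar, 54 mm diameter, 80 mm tall, origin at its underside centre; leave it
- driver: screwdriver with yellow handle, 160 mm long, lying along its x (handle to -x); leave it
Not all that is in view belongs to the job. What is shaped like the cassette but turquoise is not meant. There is more than one size of the rest; the one meant has the size given above.

How it is judged (in metres and radians):
On the way:
1. the cassette lies on the sloping rest, film up, foot against the lip (within 12 mm of its seat), cap at the top, let go (distance between cassette_foot and rest_seat below 0.012 m and angle between cassette's own z axis and vertical between 0.65 and 0.92 rad and height (world z) of cassette_head above 0.09 m and x of cassette_head in the frame of rest above 0.06 m and contact force between the fingers and cassette below 0.1 N and linear speed of cassette below 0.02 m/s), for 0.2 s.
At the end, for the whole second after the job is handed in: the cassette stands at rest in the free pocket: foot within 5 mm of the slot's centre and no more than 4 mm above the slot floor, cap up, within 8 degrees of upright, film facing the pocket's +x (as on the two others) (x of cassette_foot in the frame of pocket_free between -0.005 and 0.005 m and y of cassette_foot in the frame of pocket_free between -0.005 and 0.005 m and z of cassette_foot in the frame of pocket_free below 0.014 m and angle between cassette's own x axis and vertical below 0.14 rad and angle between the z axis of cassette and the x axis of pocket_free, either way round below 0.25 rad and x of film_foot in the frame of pocket_free above 0.001 m and linear speed of cassette below 0.02 m/s); the robot touches nothing.
It fails at once if a standing cassette is disturbed (foot moved over 12 mm, or tipped over 15 degrees) (distance of any of full_a, full_b from where it was at the start of the episode above 0.012 m or angle between any of full_a, full_b's own z axis and vertical above 0.26 rad).
It fails at once if the reject is moved over 20 mm (distance of reject from where it was at the start of the episode above 0.02 m).
It fails at once if the jar is moved over 20 mm (distance of jar from where it was at the start of the episode above 0.02 m).
It fails at once if the screwdriver is moved over 20 mm (distance of driver from where it was at the start of the episode above 0.02 m).
It also fails if it takes over 54 s, if anything falls off the work surface, if the arm or the gripper's body presses on something with over 40 N, if the wrist force passes 120 N, or if a joint passes its speed limit or range.

## Working session

There is one attempt and no reset: what is moved stays moved. The work goes in short steps, Python scripts to look and compute and a tool call to move; the robot and the scene stay as the last step left them, time stands still between calls to the robot, and variables do not carry over. Pictures are saved under pics/ and viewed, at most 10 in all, crops included, and the job is handed in when it is done.

Besides the shell and the picture viewer there is one more tool, called after "Request:" as a command line: name --argument value ..., lists and objects as JSON in quotes. play_rows: Moves the arm, as the interface text tells. Its arguments: {"type":"object","properties":{"series":{"type":"string"},"gripper":{"type":"number"}},"required":["series"]}

```bash
mkdir -p pics; cat > h.py <<'E'
import numpy as np, cv2
from plant import sense,get_image,job_done,recognise
def cam(n):
    d=get_image(n); d['n']=n
    d['R']=cv2.Rodrigues(np.array(d['rvec'],float))[0]; d['t']=np.array(d['tvec'],float).ravel()
    d['K']=np.array(d['mtx'],float); d['D']=np.array(d['D'],float).ravel(); return d
def save(d,f,crop=None,s=1):
    im=d['pixels'][:,:,::-1]
    if crop: c=crop; im=im[c[1]:c[3],c[0]:c[2]]
    cv2.imwrite('pics/'+f,cv2.resize(im,None,fx=s,fy=s,interpolation=cv2.INTER_CUBIC))
def ray(d,uv):
    p=cv2.undistortPoints(np.array([[uv]],float),d['K'],d['D'])[0,0]
    return -d['R'].T@d['t'], d['R'].T@np.array([p[0],p[1],1])
def at_z(d,uv,z):
    c,r=ray(d,uv); return c+r*(z-c[2])/r[2]
def proj(d,P):
    return cv2.projectPoints(np.array(P,float).reshape(-1,1,3),np.array(d['rvec'],float),d['t'],d['K'],d['D'])[0].reshape(-1,2)
E
python3 - <<'E'
from h import *
s=sense();print(s)
for n in('top','side'):
    d=cam(n);save(d,n+'0.png',s=1.42);print(n,(-d['R'].T@d['t']).round(),d['K'][0,0])
    for k in('cassette','rest','carrier','pocket_free','full_a','reject','jar','driver'):
        print(k,[(np.round(np.array(r['rect'])*[560,420,560,420]).astype(int).tolist(),round(r['conf'],2)) for r in recognise(n,k)])
E
```

```text
{'time_s': 0.0, 'q': array([-80.54391252,  21.99255367,   2.51275496,  91.65167275,
        -1.02613322,  66.53219606,  -2.85752183]), 'qd': array([ 0.05655851,  0.0527833 , -0.08409732, -0.07552974, -0.06304413,
       -0.04990782,  0.02723862]), 'joint_torque': array([ 2.16943204e-05, -4.33474267e+01,  1.02454975e+00, -2.49511993e+01,
        1.06754137e-02,  1.15092113e-02, -1.66634642e-06]), 'tcp_pos': array([168.65161331, 626.73482081, 229.85976849]), 'eef_rot': array([[-9.65677279e-01,  2.59744262e-01, -5.57560438e-04],
       [ 2.59744820e-01,  9.65673715e-01, -2.62779623e-03],
       [-1.44133533e-04, -2.68242655e-03, -9.99996392e-01]]), 'contact_force': array([-0.6314329 , -0.03287281, -0.15872257]), 'moment': array([ 0.00556774, -0.02681537, -0.04395449]), 'grasp_force': 0.0, 'opening': 0.9997775810830991}
top [414. -71. 879.] 382.83215086073136
cassette [([421, 191, 38, 42], 0.72), ([357, 194, 50, 31], 0.64), ([271, 218, 50, 35], 0.63), ([452, 254, 55, 24], 0.56)]
rest [([270, 220, 42, 36], 0.96), ([297, 274, 37, 29], 0.87)]
carrier [([119, 213, 45, 67], 0.63)]
pocket_free [([116, 208, 39, 19], 0.95)]
full_a [([104, 182, 36, 12], 0.7), ([99, 223, 37, 18], 0.59)]
reject [([364, 256, 59, 26], 0.81), ([115, 225, 38, 16], 0.39)]
jar [([288, 146, 21, 29], 0.65)]
driver [([199, 164, 11, 67], 0.62), ([103, 223, 34, 11], 0.6)]
side [ 218. -897. 1065.] 517.3010372863342
cassette [([333, 269, 19, 33], 0.87), ([316, 361, 43, 48], 0.77), ([362, 317, 51, 27], 0.57)]
rest [([245, 243, 21, 32], 0.72), ([280, 212, 33, 47], 0.56)]
carrier [([243, 144, 52, 22], 0.69)]
pocket_free [([246, 130, 17, 20], 0.72)]
full_a [([258, 113, 6, 25], 0.7), ([279, 292, 19, 45], 0.66), ([230, 117, 10, 26], 0.52), ([244, 142, 52, 22], 0.27)]
reject []
jar [([341, 203, 18, 30], 0.56)]
driver [([299, 161, 51, 23], 0.63)]
```

View pics/top0.png

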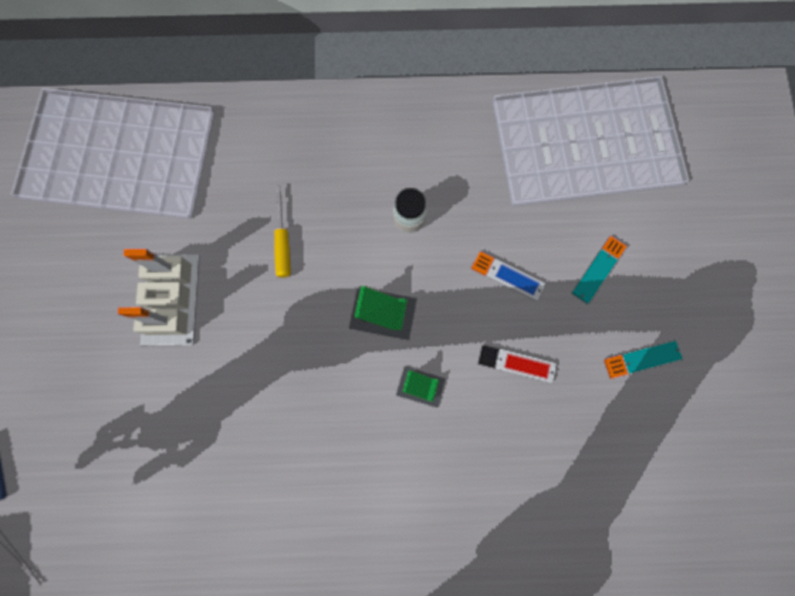

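View pics/side0.png

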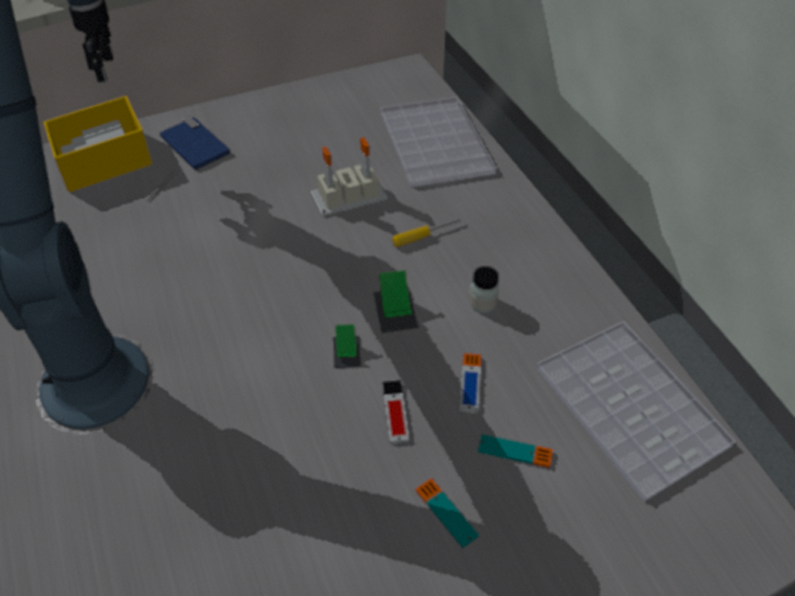

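Top view: the blue-film, orange-capped cassette is at (357,194). Turquoise look-alikes are at (421,191) and (452,254), and the red and black reject is at (364,256). There are two rests, a larger one at (270,220) and a smaller one at (297,274). The free pocket is the middle block at (112,208). The larger rest (100 mm plate) and the blue-film cassette seem to fit; I'll confirm both in crops.

```bash
python3 - <<'E'
from h import *
d=cam('top');e=cam('side')
np.save('top.npy',d,allow_pickle=True);np.save('side.npy',e,allow_pickle=True)
def C(d,c,w,h):
    im=d['pixels'][:,:,::-1][c[1]:c[3],c[0]:c[2]];return cv2.resize(im,(w,h),interpolation=cv2.INTER_CUBIC)
# top: cassette+rests, side same, carrier both
a=C(d,(240,165,400,285),400,300);b=C(e,(220,180,360,285),400,300)
c=C(d,(80,165,160,225+0),400,300);f=C(e,(210,90,290,150),400,300)
cv2.imwrite('pics/crop1.png',np.vstack([np.hstack([a,b]),np.hstack([c,f])]))
for z,uvs in((6,[(249,234),(290,237),(251,201),(293,210)]),(6,[(280,280),(309,286)])):
    print([at_z(d,u,z).round().tolist() for u in uvs])
E
```

```text
[[534.0, -8.0, 6.0], [525.0, -101.0, 6.0], [612.0, -13.0, 6.0], [588.0, -110.0, 6.0]]
[[429.0, -76.0, 6.0], [414.0, -140.0, 6.0]]
```

View pics/crop1.png

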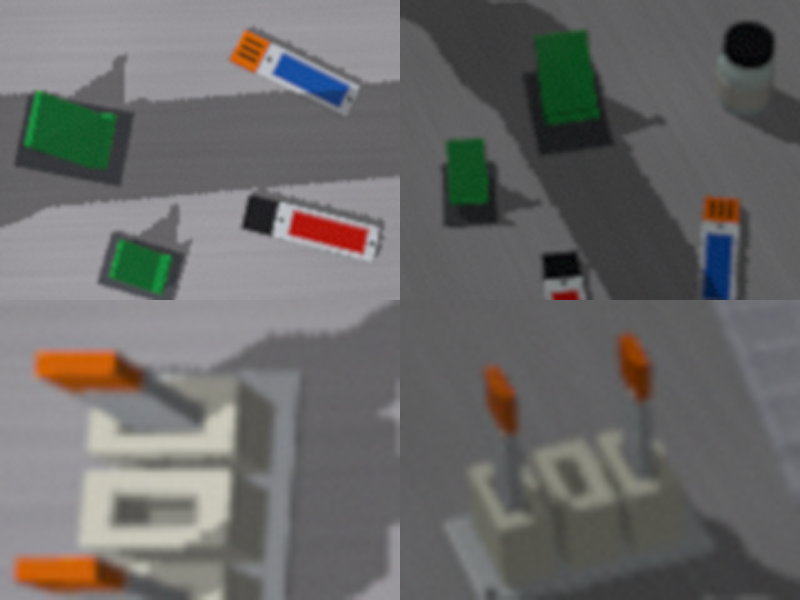

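Confirmed: the blue-film cassette is the one meant. Of the rests, the larger one's plate measures about 96 x 70 mm against about 65 mm for the small one. Its lip is on the near (-y) side and it rises towards +y. The standing cassettes show bare grey on their robot-facing side, so the films face about world +x. Next I'll fit the poses to the silhouettes in both cameras.

```bash
cat > fit.py <<'E'
from h import *
from scipy.optimize import minimize
S=4
def T(p,P):
    c,s=np.cos(p[2]),np.sin(p[2]); P=np.array(P,float)
    return np.c_[P[:,0]*c-P[:,1]*s+p[0],P[:,0]*s+P[:,1]*c+p[1],P[:,2]]
def box(x0,x1,y0,y1,z0,z1): return [[x,y,z] for x in(x0,x1) for y in(y0,y1) for z in(z0,z1)]
def render(d,hulls):
    m=np.zeros((420*S,560*S),np.uint8)
    for P in hulls:
        h=cv2.convexHull(((proj(d,P)+.5)*S).astype(np.float32))
        cv2.fillConvexPoly(m,np.round((h-.5)*16).astype(np.int32),255,shift=4)
    return cv2.resize(m,(560,420),interpolation=cv2.INTER_AREA)/255.
def fit(cams,masks,ign,hf,p0,step):
    def cost(p): return sum((np.abs(render(d,h)-m)*(1-g)).sum() for d,M,G,H in zip(cams,masks,ign,hf(p)) for m,g,h in zip(M,G,H))
    b=None; p=np.array(p0,float)
    for k in range(3):
        sx=np.vstack([p]+[p+np.eye(len(p))[i]*step[i]/(k+1) for i in range(len(p))])
        r=minimize(cost,p,method='Nelder-Mead',options=dict(initial_simplex=sx,xatol=.02,fatol=.05,maxiter=400)); p=r.x
    return p,r.fun
E
cat > f1.py <<'E'
from fit import *
cams=[np.load(n+'.npy',allow_pickle=True).item() for n in('top','side')]
def hsv(d): 
    h=cv2.cvtColor(d['pixels'],cv2.COLOR_RGB2HSV).astype(int);return h[...,0],h[...,1],h[...,2]
def near(m,c,r):
    o=np.zeros(m.shape,np.uint8);cv2.circle(o,c,r,1,-1)
    return cv2.morphologyEx((m&(o>0)).astype(np.uint8),cv2.MORPH_CLOSE,np.ones((3,3)))*1.
Z=np.zeros((420,560))
G=[];O=[];B=[];W=[];I=[]
for d,cr,cc,cw in zip(cams,[(270,220),(280,212)],[(357,194),(333,269)],[(116,208),(243,140)]):
    h,s,v=hsv(d)
    G.append(near((h>45)&(h<75)&(s>120),cr,28))
    O.append(near((h<20)&(s>130)&(v>70),cc,32)); B.append(near((h>100)&(h<125)&(s>110),cc,32))
    W.append(near((h>15)&(h<40)&(s>22)&(s<120),cw,45))
    o=((h<20)&(s>120)).astype(np.uint8); I.append(cv2.dilate(o,np.ones((5,5)))*1.)
print([m.sum() for m in G+O+B+W])
q=np.sqrt(.5)
def rest(p):
    t=p[3]; n=np.array([-q,q]);u=np.array([q,q]);c=np.array([0,22.])
    def pr(pts): return T(p,[[a[0],y,a[1]] for a in pts for y in(-25,25)])
    H=[pr([c-8*u,c+74*u,c-t*n-8*u,c+74*u-t*n]),pr([c+14*n,c+14*n-8*u,c-8*u,c])]
    return [[H],[H]]
pr,f=fit(cams,[[g] for g in G],[[Z],[Z]],rest,[555,-85,np.radians(75),6],[10,10,.15,3]);print('rest',pr.round(1),np.degrees(pr[2]),f)
def cas(p):
    cap=[T(p,box(32,60,-16,16,0,10))]; film=[T(p,box(p[3]-p[4],p[3]+p[4],-p[5],p[5],10,10))]
    return [[cap,film]]*2
g=at_z(cams[0],(357,194),10)
pc,f=fit(cams,[[o,b] for o,b in zip(O,B)],[[Z,Z]]*2,cas,[g[0],g[1],np.radians(65),-15,32,10],[8,8,.15,5,5,3]);print('cas',pc.round(1),np.degrees(pc[2]),f)
def car(p): return [[[T(p,box(x-17,x+17,-32,32,8,54)) for x in(-42,0,42)]]]*2
g=at_z(cams[0],(112,208),54)
for k in range(2):
    pw,f=fit(cams,[[w] for w in W],[[i] for i in I],car,[g[0],g[1],0],[10,10,.1]);print('car',pw.round(1),np.degrees(pw[2]),f)
    for i,d in enumerate(cams): I[i]=np.maximum(I[i],cv2.dilate(render(d,[T(pw,box(x-5,x+5,-16,16,54,138)) for x in(-42,42)]),np.ones((5,5))))
    g=pw
np.savez('poses.npz',rest=pr,cas=pc,car=pw)
for n,d,M in zip('ab',cams,zip(G,O,B,W)):
    im=cv2.resize(d['pixels'][:,:,::-1],None,fx=4,fy=4,interpolation=cv2.INTER_CUBIC)
    for hs in(rest(pr)[0]+cas(pc)[0]+car(pw)[0]):
        for P in hs: cv2.polylines(im,[np.round((cv2.convexHull(proj(d,P).astype(np.float32))+.5)*4).astype(int)],True,(255,0,255),1)
    c=[(70,160,390,260),(200,110,360,290)][n=='b']
    im=im[c[1]*4:c[3]*4,c[0]*4:c[2]*4]; cv2.imwrite('ov_'+n+'.png',im)
a=cv2.imread('ov_a.png');b=cv2.imread('ov_b.png')
x=np.zeros((600,800,3),np.uint8);x[:250]=cv2.resize(a,(800,250));x[250:600,:311]=cv2.resize(b,(311,350));
x[250:600,320:800]=cv2.resize(a[80:80+233,40:360],(480,350)) ;cv2.imwrite('pics/ov.png',x)
E
python3 f1.py
```

```text
[np.float64(770.0), np.float64(592.0), np.float64(159.0), np.float64(107.0), np.float64(272.0), np.float64(204.0), np.float64(4.0), np.float64(568.0)]
rest [561.5 -74.6   1.4   8. ] 79.42261723094214 100.12156862745098
cas [ 622.  -262.4    1.1  -16.8   33.5   10.9] 60.52363247193886 100.97254901960784
car [ 6.063e+02  3.076e+02 -4.000e-01] -24.443869799353475 1986.2509803921569
car [ 6.135e+02  3.237e+02 -4.000e-01] -23.851866564711685 1561.1990003844674
```

View pics/ov.png

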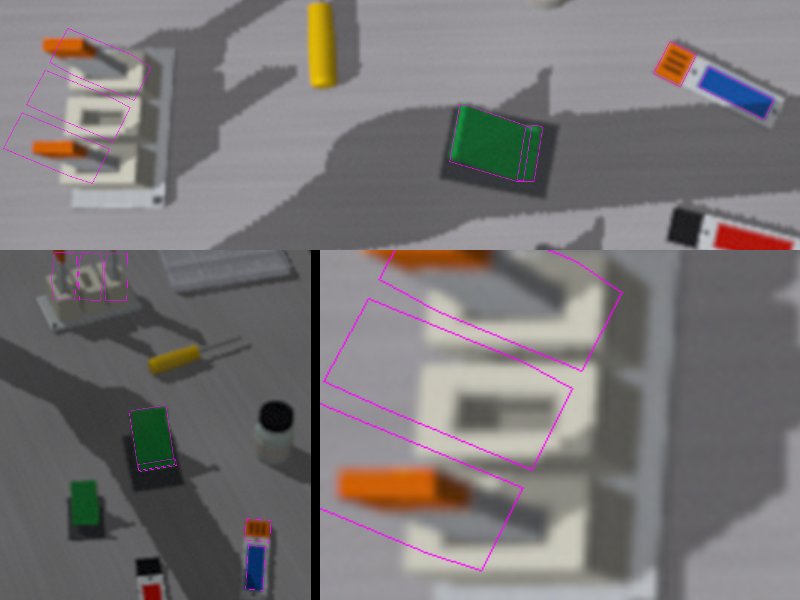

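The cassette and rest outlines match well. The carrier mask failed because the white isn't saturated, so I'll refit the carrier on the bright top face of the middle block.

```bash
cat > f2.py <<'E'
from fit import *
from scipy.optimize import minimize
cams=[np.load(n+'.npy',allow_pickle=True).item() for n in('top','side')]
cs=[(111.5,206.5),(244.5,125.5)]
im=[d['pixels'].astype(float).mean(2) for d in cams]
print(im[0][206,85:140].astype(int)); print(im[0][190:222,98].astype(int)); print(im[1][125,228:262].astype(int))
wts=[]
for c,r in zip(cs,(22,14)):
    o=np.zeros((420,560),np.uint8);cv2.circle(o,tuple(int(round(a)) for a in c),r,1,-1);wts.append(o>0)
def faces(p,d):
    m=render(d,[T(p,box(x-17,x+17,-32,32,54,54)) for x in(-42,0,42)])
    return m-render(d,[T(p,box(-8,8,-19,19,54,54))])
def corr(p,one=None):
    t=0
    for i,d in enumerate(cams):
        if one is not None and i!=one: continue
        a=cv2.GaussianBlur(faces(p,d),(0,0),.7)[wts[i]];b=im[i][wts[i]]
        t-=np.corrcoef(a,b)[0,1]
    return t
for one in(None,0,1):
    best=None
    for yaw in(-.1,.05):
        g=at_z(cams[0],cs[0],54); p=np.array([g[0],g[1],yaw])
        for k in range(3):
            sx=np.vstack([p,p+[6,0,0],p+[0,6,0],p+[0,0,.1]])
            r=minimize(corr,p,args=(one,),method='Nelder-Mead',options=dict(initial_simplex=sx,xatol=.02,fatol=1e-5));p=r.x
        if best is None or r.fun<best.fun: best=r
    print(one,best.x[:2].round(1),np.degrees(best.x[2]).round(2),best.fun)
    if one is None: pw=best.x
z=dict(np.load('poses.npz'));z['car']=pw;np.savez('poses.npz',**z)
o=[]
for d,c in zip(cams,[(70,166,150,246),(205,90,285,170)]):
    x=cv2.resize(d['pixels'][c[1]:c[3],c[0]:c[2],::-1],None,fx=5,fy=5,interpolation=cv2.INTER_CUBIC)
    for B in [box(x0-17,x0+17,-32,32,54,54) for x0 in(-42,0,42)]+[box(-7,7,-18,18,54,54)]:
        cv2.polylines(x,[np.round((cv2.convexHull(proj(d,T(pw,B)).astype(np.float32))+.5-c[:2])*5).astype(int)],True,(255,0,255),1)
    o.append(x)
cv2.imwrite('pics/ov2.png',np.hstack(o))
for k in('jar','driver'):pass
print('jar',at_z(cams[0],(288,158),0).round(),'driver',at_z(cams[0],(199,164),10).round())
E
python3 f2.py
```

```text
[149 147 147 148 147 147 149 147 148 148 156 175 191 194 194 194 183 149
 105  83  82  85  84  88  96 105 109 108 110 109 109 109 110 125 159 188
 195 194 195 188 157 104  84  83  86  84  85  89 107 128 133 133 121  94
  92]
[188 189 190 191 186 170 156 152 161 183 193 194 194 194 195 194 194 194
 194 194 195 193 195 189 165 147 125  97  91  94  92  80]
[102  93  91  85  79  85 106 124 116 104 109 126 132 122  98  82  77  80
  99 121 135 133 120  95  94 110 127 130 121 105  97  94  85  84]
None [596.6 293.1] 0.15 -1.009464414910734
0 [597.1 293.7] 0.38 -0.4397625748763979
1 [595.8 292. ] -0.19 -0.5829340471765079
jar [ 717. -103.    0.] driver [704. 109.  10.]
```

View pics/ov2.png

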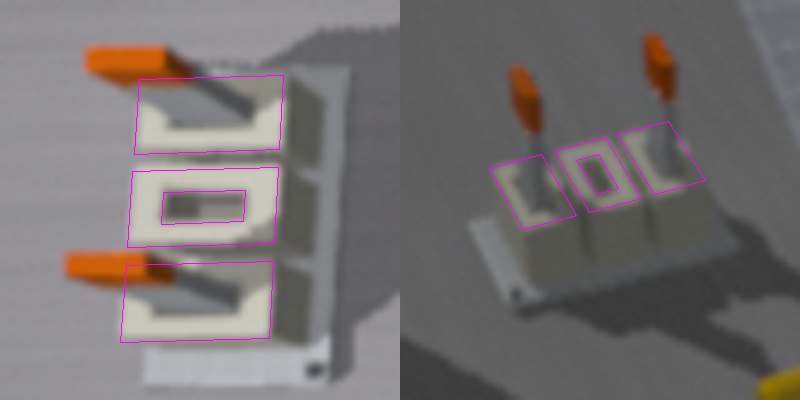

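Carrier fit is good: centre (596.6, 293.1) mm, slot sides parallel to the world axes. Pick plan: cassette at (622, -262), yaw 60.5°.

Request:
play_rows --series "22.7 -44.4 0 0 0 -5.2;22.7 -44.4 0 0 0 -5.2;22.7 -44.4 0 0 0 -5.2;22.7 -44.4 0 0 0 -5.2;22.7 -44.4 0 0 0 -5.2;22.7 -44.4 0 0 0 -5.2;22.7 -44.4 0 0 0 -5.2;22.7 -44.4 0 0 0 -5.2;22.7 -44.4 0 0 0 -5.2;22.7 -44.4 0 0 0 -5.2" --gripper 60

```text
time_s: 2.0
tcp_pos: [396.5, 181.9, 231.7]
eef_rot: [[-0.387, 0.922, 0.001], [0.922, 0.387, 0.001], [0.001, 0.001, -1.0]]
contact_force: [0.2, -0.1, 0.2]
opening: 0.704
grasp_force: 0.0
```

Request:
play_rows --series "22.7 -44.4 0 0 0 -5.2;22.7 -44.4 0 0 0 -5.2;22.7 -44.4 0 0 0 -5.2;22.7 -44.4 0 0 0 -5.2;22.7 -44.4 0 0 0 -5.2;22.7 -44.4 0 0 0 -5.2;22.7 -44.4 -10 0 0 -5.2;22.7 -44.4 -10 0 0 -5.2;22.7 -44.4 -10 0 0 -5.2;22.7 -44.4 -10 0 0 -5.2"

```text
time_s: 3.0
tcp_pos: [622.6, -258.5, 191.3]
eef_rot: [[0.488, 0.873, 0.0], [0.873, -0.488, 0.0], [0.001, -0.0, -1.0]]
contact_force: [0.1, -0.2, 1.1]
opening: 0.703
grasp_force: 0.0
```

Request:
play_rows --series "0 0 -40 0 0 0;0 0 -40 0 0 0;0 0 -20 0 0 0;0 0 0 0 0 0;0 0 0 0 0 0"

```text
time_s: 3.5
tcp_pos: [621.6, -257.3, 92.2]
eef_rot: [[0.485, 0.874, 0.0], [0.874, -0.485, -0.0], [-0.0, 0.0, -1.0]]
contact_force: [-0.0, -0.4, 0.5]
opening: 0.702
grasp_force: 0.0
```

Request:
play_rows --series "0.4 -5 -30 0 0 0;0 0 -30 0 0 0;0 0 -18 0 0 0;0 0 -6 0 0 0;0 0 -4 0 0 0;0 0 0 0 0 0;0 0 0 0 0 0"

```text
time_s: 4.2
tcp_pos: [622.8, -262.9, 5.5]
eef_rot: [[0.486, 0.874, 0.002], [0.874, -0.486, -0.001], [0.0, 0.003, -1.0]]
contact_force: [-0.1, -0.9, 0.2]
opening: 0.701
grasp_force: 0.0
```

Request:
play_rows --series "0 0 -3 0 0 0;0 0 0 0 0 0;0 0 0 0 0 0"

```text
time_s: 4.5
tcp_pos: [621.8, -262.3, 1.1]
eef_rot: [[0.486, 0.874, 0.0], [0.874, -0.486, 0.0], [0.0, 0.0, -1.0]]
contact_force: [-0.5, -0.5, -0.4]
opening: 0.703
grasp_force: 0.0
```

Request:
play_rows --series "0 0 0 0 0 0;0 0 0 0 0 0;0 0 0 0 0 0;0 0 0 0 0 0;0 0 0 0 0 0;0 0 0 0 0 0;0 0 0 0 0 0" --gripper 20

```text
time_s: 5.2
tcp_pos: [622.0, -262.6, 1.4]
eef_rot: [[0.486, 0.874, 0.001], [0.874, -0.486, -0.0], [0.0, 0.001, -1.0]]
contact_force: [0.1, 0.4, 4.4]
opening: 0.354
grasp_force: 61.0
```

Gripped. Next: lift, turn to the rest's heading (79.4°) and tilt by 45°.

Request:
play_rows --series "0 0 20 0 0 0;0 0 40 0 0 0;0 0 40 0 0 0;0 0 40 0 0 0;0 0 30 0 0 0;0 0 0 0 0 0"

```text
time_s: 5.8
tcp_pos: [624.6, -264.6, 177.7]
eef_rot: [[0.486, 0.874, 0.01], [0.874, -0.486, -0.004], [0.002, 0.01, -1.0]]
contact_force: [-0.9, -0.4, 0.9]
opening: 0.354
grasp_force: 60.6
```

Request:
play_rows --series "-6 19 1 0 0 6.2;-6 19 1 0 0 6.2;-6 19 1 0 0 6.2;-6 19 1 7.37 -1.38 0;-6 19 1 7.37 -1.38 0;-6 19 1 7.37 -1.38 0;-6 19 1 7.37 -1.38 0;-6 19 1 7.37 -1.38 0;-6 19 1 7.37 -1.38 0;-6 20 1 0 0 0"

```text
time_s: 6.8
tcp_pos: [558.2, -75.3, 176.8]
eef_rot: [[0.139, 0.982, 0.13], [0.694, -0.191, 0.694], [0.706, -0.006, -0.708]]
contact_force: [0.1, -1.1, -1.0]
opening: 0.351
grasp_force: 60.6
```

Request:
play_rows --series "0 0 0 0 0 0;0 0 0 0 0 0;0 0 0 0 0 0"

```text
time_s: 7.1
tcp_pos: [562.3, -71.8, 181.2]
eef_rot: [[0.127, 0.983, 0.131], [0.697, -0.182, 0.694], [0.706, 0.003, -0.708]]
contact_force: [-0.4, 0.6, -0.7]
opening: 0.352
grasp_force: 60.5
```

```bash
cat > g.py <<'E'
import numpy as np
from plant import sense
a=np.radians(79.4);rx=np.array([np.cos(a),np.sin(a),0]);Z=np.array([0,0,1.]);q=.5**.5
u=q*(rx+Z);n=q*(Z-rx)
def err(Rt,p):
    from scipy.spatial.transform import Rotation as R
    s=sense();M=s['eef_rot'];print('q',s['q'].round(0),'F',s['contact_force'].round(1),'grip',round(s['grasp_force']),'tcp',s['tcp_pos'].round(1))
    print('dp',(p-s['tcp_pos']).round(1),'dw',np.degrees(R.from_matrix(Rt@M.T).as_rotvec()).round(1))
E
python3 - <<'E'
from g import *
# cassette frame: tool x=cassette x, tool z=-film
x=u;z=-n;y=np.cross(z,x)
seat=np.array([568.7,-36.4,68])+3.6*z
err(np.c_[x,y,z],seat+60*n+8*u)
E
```

```text
q [  3.  28.  28. 106. -56.  78.  47.] F [-0.4  0.6 -0.7] grip 61 tcp [562.3 -71.8 181.2]
dp [  0.1   1.7 -67.7] dw [ 0.1  0.2 -0.1]
```

Request:
play_rows --series "0 1.7 -23 0 0 0;0 0 -23 0 0 0;0 0 -21 0 0 0;2 10 -10 0 0 0;2 10 -10 0 0 0;2 10 -10 0 0 0;0.3 2.5 -3 0 0 0;0 0 0 0 0 0;0 0 0 0 0 0"

```text
time_s: 8.0
tcp_pos: [568.4, -37.4, 81.5]
eef_rot: [[0.127, 0.983, 0.131], [0.696, -0.182, 0.694], [0.707, 0.003, -0.707]]
contact_force: [-0.3, -0.6, -1.1]
opening: 0.356
grasp_force: 60.5
```

```bash
python3 - <<'E'
from g import *
from h import *
x=u;z=-n;y=np.cross(z,x)
seat=np.array([568.7,-36.4,68])+3.6*z
err(np.c_[x,y,z],seat)
o=[]
for nme,c in(('top',(220,170,340,270)),('side',(230,160,350,260))):
    d=cam(nme);o.append(cv2.resize(d['pixels'][c[1]:c[3],c[0]:c[2],::-1],(400,333),interpolation=cv2.INTER_CUBIC))
cv2.imwrite('pics/seat.png',np.hstack(o))
E
```

```text
q [  3.  36.  24. 109. -63.  71.  54.] F [-0.3 -0.6 -1.1] grip 61 tcp [568.4 -37.4  81.5]
dp [  0.7   3.5 -16. ] dw [ 0.1  0.2 -0.1]
```

View pics/seat.png

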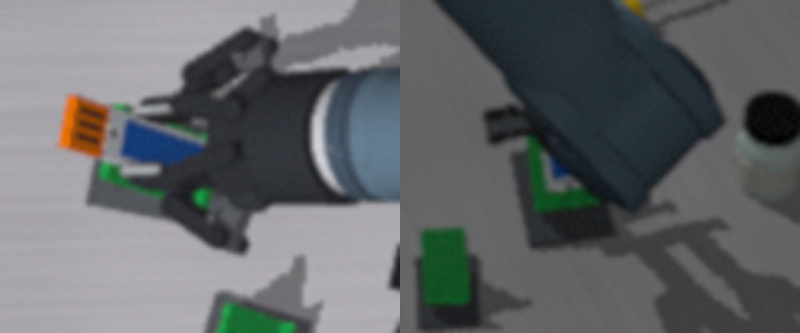

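The picture shows the cassette above the green slope, film up, cap overhanging at (85,125) and heading matched. Approaching the slope.

Request:
play_rows --series "0.7 3.5 -3.5 0 0 0;0.6 3.5 -3.5 0 0 0;0 0.7 -0.7 0 0 0;0 0 0 0 0 0;0 0 0 0 0 0"

```text
time_s: 8.6
tcp_pos: [569.3, -29.4, 73.2]
eef_rot: [[0.128, 0.983, 0.13], [0.696, -0.182, 0.695], [0.707, 0.002, -0.707]]
contact_force: [0.2, -0.3, -1.7]
opening: 0.353
grasp_force: 60.5
```

Request:
play_rows --series "0 -2 -2 0 0 0;0 -2 -2 0 0 0;0 0 0 0 0 0;0 0 0 0 0 0"

```text
time_s: 9.0
tcp_pos: [569.3, -33.7, 69.1]
eef_rot: [[0.128, 0.983, 0.13], [0.696, -0.183, 0.695], [0.707, 0.002, -0.707]]
contact_force: [0.1, -0.2, -2.1]
opening: 0.353
grasp_force: 60.5
```

Request:
play_rows --series "0 0.7 -0.7 0 0 0;0 0 0 0 0 0;0 0 0 0 0 0"

```text
time_s: 9.3
tcp_pos: [569.3, -32.6, 68.6]
eef_rot: [[0.127, 0.983, 0.13], [0.696, -0.182, 0.695], [0.707, 0.002, -0.707]]
contact_force: [0.7, 0.2, -0.5]
opening: 0.352
grasp_force: 60.5
```

Request:
play_rows --series "0 0.7 -0.7 0 0 0;0 0 0 0 0 0;0 0 0 0 0 0"

```text
time_s: 9.6
tcp_pos: [569.4, -32.0, 67.9]
eef_rot: [[0.127, 0.983, 0.13], [0.696, -0.182, 0.695], [0.707, 0.002, -0.707]]
contact_force: [0.5, 0.4, -0.0]
opening: 0.352
grasp_force: 60.6
```

Request:
play_rows --series "-0.2 -1.4 -1.4 0 0 0;0 0 0 0 0 0;0 0 0 0 0 0"

```text
time_s: 9.9
tcp_pos: [569.2, -33.5, 66.4]
eef_rot: [[0.128, 0.983, 0.13], [0.696, -0.182, 0.695], [0.707, 0.002, -0.707]]
contact_force: [-0.4, -0.2, -0.4]
opening: 0.352
grasp_force: 60.6
```

Request:
play_rows --series "-0.2 -1 -1 0 0 0;0 0 0 0 0 0;0 0 0 0 0 0"

```text
time_s: 10.2
tcp_pos: [569.2, -33.6, 66.3]
eef_rot: [[0.126, 0.983, 0.13], [0.694, -0.181, 0.697], [0.709, 0.002, -0.706]]
contact_force: [0.9, 1.3, 4.3]
opening: 0.355
grasp_force: 60.8
```

Contact with the lip. Checking slope contact next.

Request:
play_rows --series "0.1 0.7 -0.7 0 0 0;0 0 0 0 0 0;0 0 0 0 0 0"

```text
time_s: 10.5
tcp_pos: [569.3, -33.5, 66.3]
eef_rot: [[0.126, 0.983, 0.131], [0.694, -0.182, 0.697], [0.709, 0.003, -0.705]]
contact_force: [-1.1, 0.1, 7.2]
opening: 0.354
grasp_force: 61.2
```

Request:
play_rows --series "0.1 0.5 -0.5 0 0 0;0 0 0 0 0 0;0 0 0 0 0 0"

```text
time_s: 10.8
tcp_pos: [569.3, -33.5, 66.3]
eef_rot: [[0.126, 0.983, 0.131], [0.694, -0.182, 0.697], [0.709, 0.003, -0.705]]
contact_force: [-2.4, -0.7, 8.4]
opening: 0.352
grasp_force: 61.4
```

Touching slope and lip. Release.

Request:
play_rows --series "0 0 0 0 0 0;0 0 0 0 0 0;0 0 0 0 0 0;0 0 0 0 0 0;0 0 0 0 0 0;0 0 0 0 0 0" --gripper 60

```text
time_s: 11.4
tcp_pos: [569.0, -33.2, 64.0]
eef_rot: [[0.128, 0.983, 0.13], [0.696, -0.182, 0.695], [0.707, 0.002, -0.707]]
contact_force: [-0.1, 0.8, 0.1]
opening: 0.704
grasp_force: 0.0
```

Request:
play_rows --series "-0.7 -3.5 3.5 0 0 0;-1.3 -7 7 0 0 0;-2.6 -14 14 0 0 0;-4 -21 21 0 0 0;-4 -21 21 0 0 0;-4 -21 21 0 0 0;0 0 40 0 0 0;0 0 40 0 0 0;0 0 0 0 0 0;0 0 0 0 0 0"

```text
time_s: 12.4
tcp_pos: [552.8, -122.9, 234.1]
eef_rot: [[0.126, 0.983, 0.134], [0.697, -0.184, 0.693], [0.706, 0.006, -0.709]]
contact_force: [-0.1, -0.1, -0.9]
opening: 0.7
grasp_force: 0.0
```

```bash
cat > f3.py <<'E'
from fit import *
import sys
from g import u,n,rx
def full(p,P): # p: foot x,y,z, yaw, tilt; cassette local pts (x from foot)
    a,t=p[3],p[4]; r=np.array([np.cos(a),np.sin(a),0]);Z=np.array([0,0,1.])
    X=np.cos(t)*r+np.sin(t)*Z; Zc=-np.sin(t)*r+np.cos(t)*Z; Y=np.cross(Zc,X)
    return np.array([p[:3]+X*a_+Y*b+Zc*c for a_,b,c in P])
E
python3 - <<'E'
from f3 import *
cams=[cam(k) for k in('top','side')]
o=[]
foot=np.array([561.5,-74.6,0])+rx*-3.5+[0,0,25.5]
p=[*foot,np.radians(79.4),np.pi/4]
for d,c in zip(cams,((220,170,340,270),(230,160,350,260))):
    x=cv2.resize(d['pixels'][c[1]:c[3],c[0]:c[2],::-1],None,fx=3.3,fy=3.3,interpolation=cv2.INTER_CUBIC)
    for B in(box(92,120,-16,16,-5,5),box(9.7,76.7,-10.9,10.9,5,5)):
        cv2.polylines(x,[np.round((cv2.convexHull(proj(d,full(p,B)).astype(np.float32))+.5-c[:2])*3.3).astype(int)],True,(255,0,255),1)
    o.append(x)
cv2.imwrite('pics/onrest.png',np.hstack(o))
E
```

```text
(no output)
```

View pics/onrest.png

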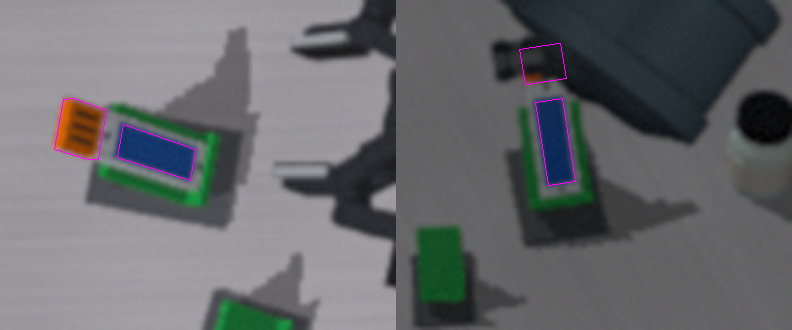

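The model outline falls exactly on the released cassette: cap at (80,130), film at (155,152), foot against the lip. Next I'll turn the tool to approach down the slope from the cap end.

Request:
play_rows --series "2.4 12.7 0 -7.37 1.38 0;2.4 12.7 0 -7.37 1.38 0;2.4 12.7 0 -7.37 1.38 0;2.4 12.7 0 -7.37 1.38 0;2.4 12.7 0 -7.37 1.38 0;2.4 12.7 0 -7.37 1.38 0;2.4 12.7 0 -7.37 1.38 0;2.4 12.7 0 -7.37 1.38 0;2.4 12.7 0 -7.37 1.38 0;2.4 12.7 0 -7.37 1.38 0"

```text
time_s: 13.5
tcp_pos: [576.1, 7.1, 231.4]
eef_rot: [[0.155, 0.983, -0.093], [0.849, -0.181, -0.496], [-0.505, -0.002, -0.863]]
contact_force: [0.1, 0.3, -0.7]
opening: 0.704
grasp_force: 0.0
```

Request:
play_rows --series "2.4 12.7 0 -7.37 1.38 0;2.4 12.7 0 -7.37 1.38 0;0 0 0 0 0 0;0 0 0 0 0 0"

```text
time_s: 13.9
tcp_pos: [580.3, 33.0, 229.1]
eef_rot: [[0.122, 0.984, -0.131], [0.694, -0.179, -0.697], [-0.71, -0.006, -0.705]]
contact_force: [0.7, -0.7, -0.5]
opening: 0.702
grasp_force: 0.0
```

```bash
python3 - <<'E'
from g import *
x=-n;z=-u;y=np.cross(z,x)
foot=np.array([560.9,-78,25.5])
err(np.c_[x,y,z],foot+155*u)
E
```

```text
q [-52.  34.  35.  94.  20.  82. -35.] F [ 0.7 -0.7 -0.5] grip 0 tcp [580.3  33.  229.1]
dp [  0.8  -3.3 -94. ] dw [ 0.1 -0.4 -0.3]
```

Reachable. Moving down to the pre-grasp pose, then along the slope.

Request:
play_rows --series "0.8 -3.3 -30 0 -0.4 -0.3;0 0 -30 0 0 0;0 0 -34 0 0 0;0 0 0 0 0 0;0 0 0 0 0 0"

```text
time_s: 14.4
tcp_pos: [581.7, 26.0, 138.9]
eef_rot: [[0.138, 0.982, -0.131], [0.693, -0.19, -0.695], [-0.707, 0.005, -0.707]]
contact_force: [0.9, -0.3, 0.1]
opening: 0.702
grasp_force: 0.0
```

```bash
python3 - <<'E'
from g import *
x=-n;z=-u;y=np.cross(z,x)
foot=np.array([560.9,-78,25.5])
err(np.c_[x,y,z],foot+85*u)
E
```

```text
q [-50.  40.  34.  96.  18.  73. -39.] F [ 0.9 -0.3  0.1] grip 0 tcp [581.7  26.  138.9]
dp [ -9.8 -44.9 -53.3] dw [0.1 0.3 0.4]
```

Request:
play_rows --series "-0.7 3.7 -3.8 0 0.3 0.4;-1.8 -9.7 -9.9 0 0 0;-1.8 -9.7 -9.9 0 0 0;-1.8 -9.7 -9.9 0 0 0;-1.8 -9.7 -9.9 0 0 0;-1.8 -9.8 -9.9 0 0 0;0 0 0 0 0 0;0 0 0 0 0 0"

```text
time_s: 15.2
tcp_pos: [572.1, -17.1, 84.1]
eef_rot: [[0.128, 0.983, -0.129], [0.695, -0.181, -0.695], [-0.707, -0.001, -0.707]]
contact_force: [-0.4, 0.7, -0.2]
opening: 0.699
grasp_force: 0.0
```

```bash
python3 - <<'E'
from g import *
x=-n;z=-u;y=np.cross(z,x)
foot=np.array([560.9,-78,25.5])
err(np.c_[x,y,z],foot+85*u)
E
```

```text
q [-47.  43.  33. 101.  18.  66. -39.] F [-0.4  0.7 -0.2] grip 0 tcp [572.1 -17.1  84.1]
dp [-0.1 -1.8  1.5] dw [ 0.  -0.  -0.2]
```

Request:
play_rows --series "0 -1.8 1.5 0 0 0;0 0 0 0 0 0;0 0 0 0 0 0;0 0 0 0 0 0;0 0 0 0 0 0;0 0 0 0 0 0;0 0 0 0 0 0;0 0 0 0 0 0" --gripper 20

```text
time_s: 16.0
tcp_pos: [573.2, -17.6, 86.7]
eef_rot: [[0.128, 0.984, -0.126], [0.696, -0.18, -0.695], [-0.706, 0.001, -0.708]]
contact_force: [0.1, 3.2, 5.1]
opening: 0.363
grasp_force: 59.6
```

Request:
play_rows --series "-0.4 -2 4 0 0 0;-0.6 -3 10 0 0 0;0 0 20 0 0 0;0 0 40 0 0 0;0 0 40 0 0 0;0 0 40 0 0 0;0 0 0 0 0 0;0 0 0 0 0 0"

```text
time_s: 16.8
tcp_pos: [571.3, -23.8, 240.6]
eef_rot: [[0.13, 0.983, -0.127], [0.697, -0.182, -0.693], [-0.705, 0.001, -0.709]]
contact_force: [0.6, -0.2, -1.4]
opening: 0.365
grasp_force: 59.2
```

Request:
play_rows --series "0 0 5 7.37 -1.38 0;0 0 5 7.37 -1.38 0;0 0 5 7.37 -1.38 0;0 0 5 7.37 -1.38 0;0 0 5 7.37 -1.38 0;0 0 5 7.37 -1.38 0;2 26 0 0 0 8.38;2 26 0 0 0 8.38;2 26 0 0 0 8.38;2 26 0 0 0 8.38"

```text
time_s: 17.8
tcp_pos: [577.5, 81.0, 267.1]
eef_rot: [[-0.396, 0.918, -0.003], [0.918, 0.396, -0.0], [0.001, -0.003, -1.0]]
contact_force: [0.7, 0.4, -1.5]
opening: 0.361
grasp_force: 59.3
```

Request:
play_rows --series "2 26 0 0 0 8.38;2 26 0 0 0 8.38;2 26 0 0 0 8.38;2 26 0 0 0 8.38;2 26 0 0 0 8.38;2 26 0 0 0 8.38;2 26 0 0 0 8.38;2 26 0 0 0 8.38;0 0 0 0 0 0;0 0 0 0 0 0"

```text
time_s: 18.8
tcp_pos: [593.8, 288.6, 266.9]
eef_rot: [[-1.0, -0.002, -0.005], [-0.002, 1.0, -0.001], [0.005, -0.001, -1.0]]
contact_force: [0.1, -0.8, -1.7]
opening: 0.365
grasp_force: 59.3
```

```bash
cat > f4.py <<'E'
from f3 import *
from scipy.spatial.transform import Rotation as Rr
s=sense();R=s['eef_rot'];t=s['tcp_pos'];print('tcp',t.round(1),'q',s['q'].round(),'rot',np.degrees(Rr.from_matrix(np.c_[[-1,0,0],[0,1,0],[0,0,-1.]]@R.T).as_rotvec()).round(2))
X=-R[:,2];Zc=-R[:,0];Y=np.cross(Zc,X)
# cassette in tool; fit offsets (dx along cassette x, dy, dz, tilt about Y, tilt about Z) against orange mask
cams=[cam(k) for k in('top','side')]
M=[];I=[]
P0=lambda b:np.array([t+X*(a-85)+Y*b_+Zc*c for a,b_,c in b])
def H(p):
    rv=Rr.from_rotvec(p[3]*Y+p[4]*Zc).as_matrix()
    f=lambda B:[(rv@(np.array([X*(a-85+p[0])+Y*(b+p[1])+Zc*(c+p[2]) for a,b,c in B]).T)).T+t]
    return [f(box(92,120,-16,16,-5,5)),f(box(0,92,-16,16,-5,5)),f(box(9.7,76.7,-10.9,10.9,5,5))]
if __name__=='__main__':
    o=[]
    for d in cams:
        c=proj(d,P0([[60,0,0]]))[0].astype(int);w=45
        x=cv2.resize(d['pixels'][c[1]-w:c[1]+w,c[0]-w:c[0]+w,::-1],(400,400),interpolation=cv2.INTER_CUBIC)
        for hs in H([0]*5): cv2.polylines(x,[np.round((cv2.convexHull(proj(d,hs[0]).astype(np.float32))+.5-(c-w))*400/90).astype(int)],True,(255,0,255),1)
        o.append(x);np.save('c_'+d['n']+'.npy',d,allow_pickle=True)
    cv2.imwrite('pics/air.png',np.hstack(o))
E
python3 f4.py
```

```text
tcp [593.8 288.6 266.9] q [-39.  22.  12.  88.  -5.  71.  64.] rot [ 0.04 -0.29 -0.14]
```

View pics/air.png

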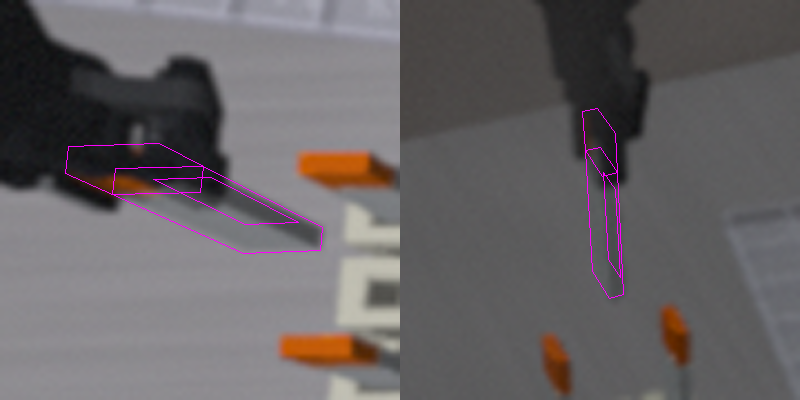

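The model outline matches the hanging cassette in both views: top view foot end at (322,238), side view at (612,297). The robot-facing side is bare metal, so the film is on +x. Lowering to just above the slot.

Request:
play_rows --series "2.8 4.5 0 0 -0.3 -0.1;0 0 0 0 0 0;0 0 -30 0 0 0;0 0 -30 0 0 0;0 0 -30 0 0 0;0 0 -20 0 0 0;0 0 -6 0 0 0;0 0 0 0 0 0;0 0 0 0 0 0"

```text
time_s: 19.8
tcp_pos: [599.4, 293.5, 155.6]
eef_rot: [[-1.0, 0.0, 0.007], [0.0, 1.0, 0.004], [-0.007, 0.004, -1.0]]
contact_force: [-0.4, -0.5, -0.5]
opening: 0.362
grasp_force: 59.3
```

```bash
cat > f5.py <<'E'
from f4 import *
car=np.load('poses.npz')['car']
o=[]
for d in cams:
    c=proj(d,[[596.6,293,70]])[0].astype(int);w=30
    x=cv2.resize(d['pixels'][c[1]-w:c[1]+w,c[0]-w:c[0]+w,::-1],(400,400),interpolation=cv2.INTER_CUBIC)
    hs=[h[0] for h in H([-1.8,0,0,0,0])[1:2]]+[T(car,box(-17,17,-32,32,54,54)),T(car,box(-7,7,-18,18,54,54))]
    for h in hs: cv2.polylines(x,[np.round((cv2.convexHull(proj(d,h).astype(np.float32))+.5-(c-w))*400/60).astype(int)],True,(255,0,255),1)
    o.append(x)
cv2.imwrite('pics/over.png',np.hstack(o))
E
python3 f5.py
```

```text
tcp [599.4 293.5 155.6] q [-38.  28.  11.  93.  -6.  59.  65.] rot [-0.21  0.42  0.01]
```

View pics/over.png

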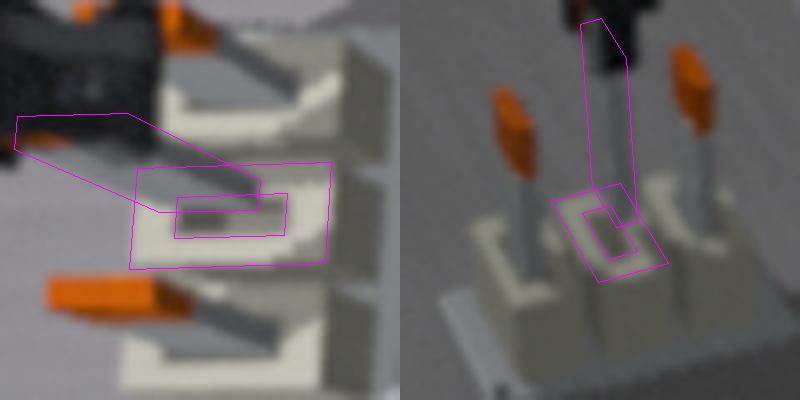

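Request:
play_rows --series "-2.6 -0.4 0 -0.2 0.4 0;0 0 0 0 0 0;0 0 0 0 0 0"

```text
time_s: 20.2
tcp_pos: [595.8, 293.0, 154.5]
eef_rot: [[-1.0, -0.0, -0.001], [-0.0, 1.0, -0.001], [0.001, -0.001, -1.0]]
contact_force: [-0.1, 0.1, -1.4]
opening: 0.363
grasp_force: 59.3
```

```bash
sed -i 's#pics/over#pics/over2#' f5.py; python3 f5.py
```

```text
tcp [595.8 293.  154.5] q [-38.  28.  11.  94.  -6.  59.  65.] rot [ 0.03 -0.08 -0.02]
```

View pics/over2.png

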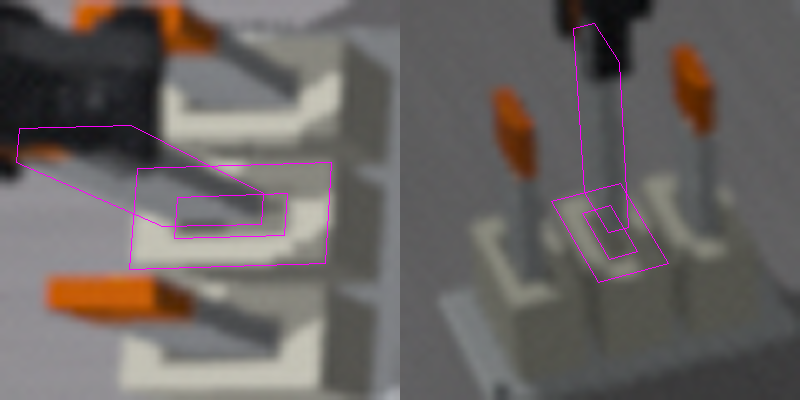

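Foot hangs over the slot in both views: top view foot edge at about (263,205), slot at 175–287 x 195–238. Descending with force checks.

Request:
play_rows --series "0.6 0.1 -6 0 0 0;0 0 -6 0 0 0;0 0 -4 0 0 0;0 0 0 0 0 0;0 0 0 0 0 0"

```text
time_s: 20.8
tcp_pos: [596.0, 292.7, 137.5]
eef_rot: [[-1.0, -0.0, -0.003], [-0.0, 1.0, -0.002], [0.003, -0.002, -1.0]]
contact_force: [0.2, 0.0, -1.1]
opening: 0.363
grasp_force: 59.3
```

Request:
play_rows --series "0 0 -3 0 0 0;0 0 -3 0 0 0;0 0 0 0 0 0;0 0 0 0 0 0"

```text
time_s: 21.2
tcp_pos: [596.0, 292.9, 131.8]
eef_rot: [[-1.0, -0.0, -0.002], [-0.0, 1.0, -0.001], [0.002, -0.001, -1.0]]
contact_force: [-0.7, 0.3, -1.1]
opening: 0.359
grasp_force: 59.3
```

Foot is about 9 mm into the slot with no contact force. Continuing.

Request:
play_rows --series "0 0 -3 0 0 0;0 0 -3 0 0 0;0 0 -3 0 0 0;0 0 0 0 0 0;0 0 0 0 0 0"

```text
time_s: 21.7
tcp_pos: [596.1, 292.8, 122.7]
eef_rot: [[-1.0, -0.0, -0.002], [-0.0, 1.0, -0.001], [0.002, -0.001, -1.0]]
contact_force: [0.3, -0.2, -0.0]
opening: 0.363
grasp_force: 59.3
```

Request:
play_rows --series "0 0 -4 0 0 0;0 0 -4 0 0 0;0 0 -3 0 0 0;0 0 0 0 0 0;0 0 0 0 0 0"

```text
time_s: 22.2
tcp_pos: [596.1, 292.8, 111.7]
eef_rot: [[-1.0, -0.0, -0.002], [-0.0, 1.0, -0.001], [0.002, -0.001, -1.0]]
contact_force: [0.3, 0.7, -0.3]
opening: 0.367
grasp_force: 59.3
```

Request:
play_rows --series "0 0 -2.5 0 0 0;0 0 -2 0 0 0;0 0 0 0 0 0;0 0 0 0 0 0"

```text
time_s: 22.6
tcp_pos: [596.1, 292.8, 107.3]
eef_rot: [[-1.0, -0.0, -0.002], [-0.0, 1.0, -0.001], [0.002, -0.001, -1.0]]
contact_force: [0.5, -0.1, -0.6]
opening: 0.361
grasp_force: 59.3
```

Request:
play_rows --series "0 0 -1.5 0 0 0;0 0 0 0 0 0;0 0 0 0 0 0"

```text
time_s: 22.9
tcp_pos: [596.2, 292.9, 105.9]
eef_rot: [[-1.0, -0.0, -0.002], [-0.0, 1.0, -0.001], [0.002, -0.001, -1.0]]
contact_force: [-0.0, 0.1, -0.5]
opening: 0.356
grasp_force: 59.3
```

Request:
play_rows --series "0 0 -1 0 0 0;0 0 0 0 0 0;0 0 0 0 0 0"

```text
time_s: 23.2
tcp_pos: [596.4, 293.0, 105.1]
eef_rot: [[-1.0, -0.0, -0.002], [-0.0, 1.0, -0.001], [0.002, -0.001, -1.0]]
contact_force: [0.8, -0.3, -1.0]
opening: 0.361
grasp_force: 59.5
```

Request:
play_rows --series "0 0 -1 0 0 0;0 0 0 0 0 0;0 0 0 0 0 0"

```text
time_s: 23.5
tcp_pos: [596.7, 293.0, 105.0]
eef_rot: [[-1.0, -0.0, -0.001], [-0.0, 1.0, -0.001], [0.001, -0.001, -1.0]]
contact_force: [-1.4, -1.2, 5.5]
opening: 0.363
grasp_force: 60.0
```

Request:
play_rows --series "0 0 -1 0 0 0;0 0 0 0 0 0;0 0 0 0 0 0"

```text
time_s: 23.8
tcp_pos: [596.9, 293.0, 105.0]
eef_rot: [[-1.0, 0.0, -0.001], [0.0, 1.0, -0.0], [0.001, -0.0, -1.0]]
contact_force: [-1.2, -1.2, 8.4]
opening: 0.361
grasp_force: 60.6
```

Foot is on the floor at the predicted height. Release and retreat straight up.

Request:
play_rows --series "0 0 1 0 0 0;0 0 0 0 0 0;0 0 0 0 0 0;0 0 0 0 0 0;0 0 0 0 0 0;0 0 0 0 0 0;0 0 0 0 0 0" --gripper 56

```text
time_s: 24.5
tcp_pos: [596.2, 292.9, 103.8]
eef_rot: [[-1.0, -0.0, -0.002], [-0.0, 1.0, -0.001], [0.002, -0.001, -1.0]]
contact_force: [-0.8, -0.1, -0.5]
opening: 0.651
grasp_force: 0.0
```

Request:
play_rows --series "0 0 5 0 0 0;0 0 10 0 0 0;0 0 20 0 0 0;0 0 35 0 0 0;0 0 45 0 0 0;0 0 45 0 0 0;-20 -35 20 0 0 0;-20 -40 0 0 0 0;-20 -40 0 0 0 0;0 0 0 0 0 0"

```text
time_s: 25.5
tcp_pos: [534.4, 169.1, 284.7]
eef_rot: [[-1.0, 0.01, -0.004], [0.01, 1.0, -0.004], [0.004, -0.004, -1.0]]
contact_force: [0.3, -0.7, -0.1]
opening: 0.657
grasp_force: 0.0
```

Request:
play_rows --series "-20 -40 0 0 0 0;-20 -40 0 0 0 0;-20 -40 0 0 0 0;-20 -40 0 0 0 0;0 0 0 0 0 0;0 0 0 0 0 0;0 0 0 0 0 0"

```text
time_s: 26.2
tcp_pos: [457.0, 19.3, 284.7]
eef_rot: [[-1.0, -0.002, -0.0], [-0.002, 1.0, -0.0], [0.0, -0.0, -1.0]]
contact_force: [0.5, 0.1, -0.2]
opening: 0.655
grasp_force: 0.0
```

```bash
python3 - <<'E'
from fit import *
car=np.load('poses.npz')['car']
for k in('top','side'):
    d=cam(k);h=cv2.cvtColor(d['pixels'],cv2.COLOR_RGB2HSV).astype(int)
    o=((h[...,0]<20)&(h[...,1]>130)&(h[...,2]>70)).astype(np.uint8)
    c=proj(d,[[596.6,293,125]])[0];w=np.zeros_like(o);cv2.circle(w,tuple(c.astype(int)),45,1,-1)
    n,_,st,ce=cv2.connectedComponentsWithStats(o*w)
    print(k,[(st[i,4],ce[i].round(1).tolist()) for i in range(1,n) if st[i,4]>15])
    for x in(-42,0,42):
        m=render(d,[T(car,box(x-5,x+5,-16,16,110,138))]);ys,xs=np.nonzero(m>.5);print('  model',len(xs),xs.mean().round(1),ys.mean().round(1))
print(sense()['contact_force'])
E
```

```text
top [(np.int32(82), [94.6, 177.1])]
  model 169 93.4 220.4
  model 172 94.8 199.6
  model 176 96.5 179.8
side [(np.int32(58), [256.5, 102.8]), (np.int32(51), [243.0, 105.8])]
  model 76 229.3 109.4
  model 77 242.8 105.9
  model 76 256.0 102.6
[-0.36734195 -0.53948626 -0.76233528]
```

The middle cap matches the model to 0.3 px in the side view. The arm seems to hide the others, so I'll move it aside and recheck.

Request:
play_rows --series "10 -45 0 0 0 0;10 -45 0 0 0 0;10 -45 0 0 0 0;10 -45 0 0 0 0;10 -45 0 0 0 0;10 -45 0 0 0 0;0 0 0 0 0 0;0 0 0 0 0 0;0 0 0 0 0 0"

```text
time_s: 27.2
tcp_pos: [517.1, -249.7, 283.3]
eef_rot: [[-1.0, -0.004, -0.003], [-0.004, 1.0, 0.0], [0.003, 0.0, -1.0]]
contact_force: [0.2, 0.2, -0.7]
opening: 0.656
grasp_force: 0.0
```

```bash
python3 - <<'E'
from fit import *
car=np.load('poses.npz')['car']
old={k:np.load(k+'.npy',allow_pickle=True).item() for k in('top','side')}
for k in('top','side'):
  for d in(old[k],cam(k)):
    h=cv2.cvtColor(d['pixels'],cv2.COLOR_RGB2HSV).astype(int)
    o=((h[...,0]<20)&(h[...,1]>130)&(h[...,2]>50)).astype(np.uint8)
    c=proj(d,[[596.6,293,125]])[0];w=np.zeros_like(o);cv2.circle(w,tuple(c.astype(int)),50,1,-1)
    n,_,st,ce=cv2.connectedComponentsWithStats(o*w)
    print(k,[(int(st[i,4]),ce[i].round(1).tolist()) for i in range(1,n) if st[i,4]>15])
E
```

```text
top [(140, [96.8, 178.6]), (121, [93.3, 219.3])]
top [(140, [96.8, 178.6]), (125, [95.0, 199.0]), (121, [93.3, 219.3])]
side [(57, [256.5, 102.7]), (52, [229.7, 109.3])]
side [(58, [256.5, 102.8]), (53, [242.9, 105.8]), (53, [229.7, 109.2])]
```

The two neighbours haven't moved, and the new cassette stands upright in the middle exactly on the model. Handing in.

```bash
python3 -c "
from plant import job_done;print(job_done())"
```

```text
the job is handed in; nothing more can be done
None
```

I laid the cassette on the green rest and let go of it there, then stood it in the empty middle pocket, foot on the slot floor and film facing +x like the other two. I handed the job in at about 27 s; the final images show the two standing cassettes unmoved, the reject, jar and screwdriver were not rechecked, and no verdict was returned.

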